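# Catch mosaic tiles from a dispenser chute

## Task

Pick up the long-handled metal catch pan by its wooden handle and hold it under the lip of the tile chute, pushing the pan's front wall against the paddle that hangs there so that the gate opens and both marble tiles slide off into the pan. Let no tile fall outside the pan. Then draw the pan clear of the chute, set it down level on the bench with both tiles in it, and let go.

Things in the scene. Friction and masses are not known exactly. Their poses are not given: they have to be found in the camera images.
- pan_grip (a point): Middle of the catch pan's wooden handle, a bar 84 x 18 x 26 mm along x (pan loose, 0.12 kg). x points from handle to pan, z up. The pan is an open aluminium tray 130 (x) x 100 x 45 mm, 3 mm walls: its rear wall is 60 mm, its middle 125 mm, its front face 190 mm ahead (+x) of this point; underside 35 mm below, rim 10 mm above it. It stands left or right of the chute.
- chute_lip (a point): Middle of the lower front edge of the chute's floor, 210 mm above the bench; x level, uphill, z up. Fixed aluminium trough, 54 mm wide, 44 degrees steep, on a plywood stand that begins 50 mm behind the lip. A steel gate on a rocker, pivoted 30 mm before the lip, holds the tiles back. Once it is open they leave within a second or two and drop up to 90 mm in front of the lip.
- paddle (a point): Middle of the upper front face of the steel paddle, 78 mm wide, hanging upright under the chute: 12 mm before (-x) and 45 mm below the lip, 10 mm under its top edge, 50 mm above its lower edge, facing the chute's -x. Come along that +x with the pan's rim about level with this point and push it 26 to 38 mm (1 to 4 N; stop at about 50 mm): the gate lifts, and shuts when released.
- tile_a: The lower of two marble tiles, 28 x 28 x 18 mm, 0.02 kg, that rest in the chute behind the gate. Origin at the middle of its underside.
- tile_b: The upper marble tile, the same size, lying behind tile_a in the chute. Origin at the middle of its underside.

How it is judged:
On the way:
1. both tiles lie in the pan while it is held up off the bench (at least 50 mm) (x of tile_a in the frame of pan_grip between 0.06 and 0.19 m and y of tile_a in the frame of pan_grip between -0.05 and 0.05 m and z of tile_a in the frame of pan_grip between -0.037 and 0.035 m and x of tile_b in the frame of pan_grip between 0.06 and 0.19 m and y of tile_b in the frame of pan_grip between -0.05 and 0.05 m and z of tile_b in the frame of pan_grip between -0.037 and 0.035 m and height (world z) of pan_grip above 0.085 m), for 0.2 s.
At the end, for the whole second after the job is handed in: Both tiles are at rest in the pan, and the pan stands released on the bench, upright within about 7 degrees, its handle at its resting height within 10 mm (x of tile_a in the frame of pan_grip between 0.06 and 0.19 m and y of tile_a in the frame of pan_grip between -0.05 and 0.05 m and z of tile_a in the frame of pan_grip between -0.037 and 0.035 m and x of tile_b in the frame of pan_grip between 0.06 and 0.19 m and y of tile_b in the frame of pan_grip between -0.05 and 0.05 m and z of tile_b in the frame of pan_grip between -0.037 and 0.035 m and height (world z) of pan_grip between 0.025 and 0.046 m and angle between pan_grip's own z axis and vertical below 0.12 rad and distance of chute_lip from where it was at the start of the episode below 0.005 m and linear speed of each of tile_a, tile_b below 0.05 m/s); the robot touches nothing.
It fails at once if a tile falls outside the pan (below 90 mm over the bench and not in the pan) ((height (world z) of tile_a below 0.09 m and not (x of tile_a in the frame of pan_grip between 0.06 and 0.19 m and y of tile_a in the frame of pan_grip between -0.05 and 0.05 m and z of tile_a in the frame of pan_grip between -0.037 and 0.035 m)) or (height (world z) of tile_b below 0.09 m and not (x of tile_b in the frame of pan_grip between 0.06 and 0.19 m and y of tile_b in the frame of pan_grip between -0.05 and 0.05 m and z of tile_b in the frame of pan_grip between -0.037 and 0.035 m))).
It also fails if it takes over 58 s, if anything falls off the work surface, if the arm or the gripper's body presses on something with over 40 N, if the wrist force passes 120 N, or if a joint passes its speed limit or range.

## Robot

A 6-joint arm with a two-finger parallel gripper is mounted at the origin on a cart in front of the work surface, level with it; the furniture and walls round the work are solid. World frame = base frame: x ahead of the robot, y to its left, z up, the work surface at z = 0. Lengths are in m, angles in rad, forces in N, time in s.
With the tool pointing down it reaches from about 0.35 to 0.775 m from the base axis. Payload 5.5 kg.
Tool frame: the origin (TCP) lies at the very end of the fingers, on their centre line; the grasp point (between the pads) lies 19 mm behind it; z points along the fingers, y is the direction in which the jaws open and shut (so a half turn about z gives the same grasp; the last joint's range is limited). The gripper opens to 85 mm and grips with 20 to 120 N. Pads are 22 mm wide; open, the fingers measure 114 mm over their backs; the gripper's body (76 mm by 85 mm) begins 54 mm behind the grasp point. The pads swing forward as they close: fully open they stand 13 mm farther back than shut.
Start: joints at [-1.45, 0.313, 0.046, 1.304, 0, 1.431], TCP at [0.148, -0.556, 0.231] pointing down, gripper open.
Joint ranges: [-2.76, 2.76], [-0.86, 1.69], [-1.03, 1.26], [-2.2, 2.34], [-1.47, 1.5], [-3.14, 3.14]. Speed limits (rad/s): [2.57, 2.57, 3.14, 3.14, 3.14, 3.14].

## Interface

Orientations are given as a unit quaternion [w, x, y, z].
In Python, from workcell import get_state, imaging, env, spotter gives the robot as it stands.
- The arm moves only by the tool play_rows, never from a script. Its argument "moves" is a list of rows, each an object with "claw": the finger opening in cm, from 0 to 8.54; "delta_pos": the shift along the tool's x, y, z in cm, a list of three; "twist": the turn about the tool's z in degrees. A call has 1 to 12 rows; each row is the pose to reach, as a shift and turn from the pose commanded when the call began, along the tool's axes at that moment; what a row does not reach only later rows make up. A row lasts 1/8 s, in which the tool goes at most 62.5 mm and 10.7 degrees, less where a joint would pass 70% of its speed; a pose out of reach is approached as far as the arm can. A call with a gripper value outside its range is refused whole. The fingers move at their own pace and stop on an object; "force" is the grip in N (left out, the last holds). Time passes only in rows, so rows that repeat a pose let the fingers close. It gives the time, the measured TCP pose, the force and the opening at its end, in the units of the state.
- get_state(): the state, without advancing time (a new reading comes with each control period).
- imaging.read_camera(name): name is "scene" or "top"; returns the picture (480x640x3 uint8, red, green, blue); there is no depth.
- imaging.camera_info(name): a dict with "fx", "fy", "cx", "cy" (pixels), "world_to_cam" (4x4, takes a point from world to camera coordinates). Camera axes: x right, y down, z forward; pixel columns grow to the right and rows downward; lengths in m; the calibration is good to about 2 mm. A picture is of the moment at which its call begins. camera_info takes no time and is no camera call.
- env.hand_in(): hands the job in, once; it reports no verdict.
Trained networks look in the newest picture that a camera, given by its name, has taken for a name from the list of things; names that differ only in an ending like _2 or _b are one class to them, and where a whole thing is asked for, a point or a joint stands for the part that bears it (a point fixed in the world has none). Each returns a list of dicts, best first, with "conf" (0 to 1); they miss things now and then, are a little off and sometimes report something else, mostly with a low value. They report only what shows in the picture. A call takes as long as a camera call.
- spotter.spot_in(camera, query): "extent" ([left, top, right, bottom] in pixels, round what is visible of it).
The state is a dict: "clock": time; "joint_pos": joint angles; "qvel": joint speeds; "tau": joint torques, N m; "tcp_pos": TCP position; "orientation": TCP orientation; "wrist_force": force on the tool from outside, world axes, zero at the start; "ft_torque": the same for the moment, N m; "finger_gap": finger opening in m.
Only numpy, scipy, OpenCV 4.12 (cv2) and the standard library are available. Lean on these libraries where they do the work, as an engineer would, in place of code of your own. Each camera call takes 0.05 s, during which the arm holds its last target. There are 200 camera calls.

## Working session

There is one attempt and no reset: what is moved stays moved. The work goes in short steps, Python scripts to look and compute and a tool call to move; the robot and the scene stay as the last step left them, time stands still between calls to the robot, and variables do not carry over. Pictures are saved under pics/ and viewed, about 8 in all and at most 12, crops included, and the job is handed in when it is done.

Besides the shell and the picture viewer there is one more tool, called after ">>>" as a command line: name --argument value ..., lists and objects as JSON in quotes. play_rows: Moves the arm, as the interface text tells. Its arguments: {"type":"object","properties":{"moves":{"type":"array"},"force":{"type":"number"}},"required":["moves"]}

```bash
mkdir -p pics; cat > h.py <<'E'
import numpy as np, cv2
from workcell import get_state, imaging, env, spotter
def snap(n,f):
    im=imaging.read_camera(n); cv2.imwrite('pics/'+f,im[:,:,::-1]); return im
def ray(n,uv):
    c=imaging.camera_info(n);T=np.array(c['world_to_cam']);R=T[:3,:3];o=-R.T@T[:3,3]
    d=R.T@np.array([(uv[0]-c['cx'])/c['fx'],(uv[1]-c['cy'])/c['fy'],1]);return o,d
def at(n,uv,z):
    o,d=ray(n,uv);return o+d*(z-o[2])/d[2]
def proj(n,p):
    c=imaging.camera_info(n);q=(np.array(c['world_to_cam'])@np.r_[p,1])[:3];return np.array([c['fx']*q[0]/q[2]+c['cx'],c['fy']*q[1]/q[2]+c['cy']])
E
python3 - <<'E'
from h import *
snap('scene','s0.png');snap('top','t0.png')
for c in('scene','top'):
    print(c,ray(c,(320,240)))
    for q in('pan_grip','chute_lip','paddle','tile_a'):
        print(c,q,[(np.round(d['extent']),round(d['conf'],2)) for d in spotter.spot_in(c,q)[:3]])
print(get_state())
E
```

```text
scene (array([-0.32452922,  0.54106444,  0.75763027]), array([ 0.76523128, -0.47969292, -0.42983733]))
scene pan_grip [(array([169., 338., 247., 408.]), 0.76)]
scene chute_lip [(array([278., 171., 337., 295.]), 0.62)]
scene paddle [(array([302., 201., 341., 266.]), 0.71)]
scene tile_a [(array([299., 192., 314., 203.]), 0.69), (array([305., 202., 316., 210.]), 0.61)]
top (array([ 0.35688245, -0.05039096,  1.27804099]), array([ 0.22182829,  0.01555262, -0.97504962]))
top pan_grip [(array([161., 228., 210., 329.]), 0.71)]
top chute_lip [(array([326., 118., 378., 211.]), 0.71)]
top paddle [(array([333., 170., 370., 205.]), 0.88)]
top tile_a [(array([351., 143., 368., 159.]), 0.68), (array([352., 158., 365., 170.]), 0.54)]
{'clock': 0.5, 'joint_pos': array([-1.44958909e+00,  3.13239627e-01,  4.60094659e-02,  1.30362015e+00,
       -1.99074875e-05,  1.43121618e+00]), 'qvel': array([0.00133528, 0.00118046, 0.00198093, 0.00038025, 0.00038838,
       0.0010193 ]), 'tau': array([-7.42402408e-04, -4.79995501e+01,  2.98536623e+01,  1.88127888e-03,
       -4.22080184e-07, -4.36495299e-06]), 'tcp_pos': array([ 0.14825307, -0.5555454 ,  0.23126353]), 'orientation': array([-2.70845801e-05,  9.91510781e-01,  1.30024501e-01, -9.70534556e-06]), 'wrist_force': array([-0.17624648,  0.1530374 , -0.3139132 ]), 'ft_torque': array([ 0.03322136, -0.02414396,  0.03311223]), 'finger_gap': 0.08546787902738019}
```

View pics/t0.png

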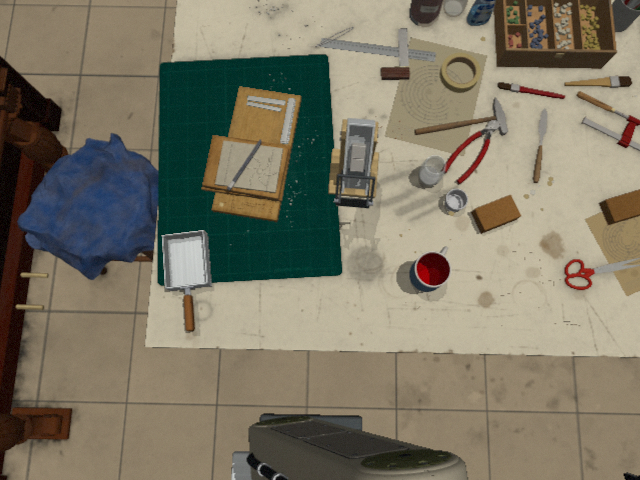

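View pics/s0.png

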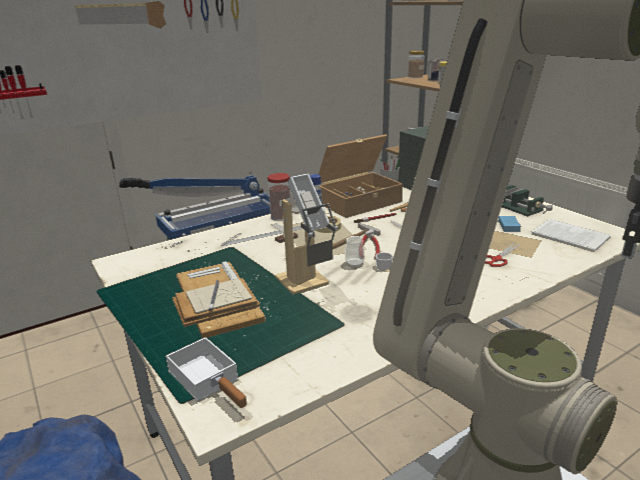

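The top view shows the pan at (187,262) with its handle running from (187,290) to (190,331). The chute runs from (360,120) to (354,205). The scene view agrees with this. I'll take enlarged crops next.

```bash
python3 - <<'E'
import cv2,numpy as np
t=cv2.imread('pics/t0.png');s=cv2.imread('pics/s0.png')
r=lambda im,x,y,w,h,k:cv2.resize(im[y:y+h,x:x+w],None,fx=k,fy=k,interpolation=cv2.INTER_CUBIC)
a=r(t,150,222,66,116,5)   # 330x580
b=r(t,320,110,66,116,5)
cv2.imwrite('pics/c1.png',np.hstack([a,b]))
cv2.imwrite('pics/c2.png',r(s,265,160,90,140,4))
E
```

```text
(no output)
```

View pics/c1.png

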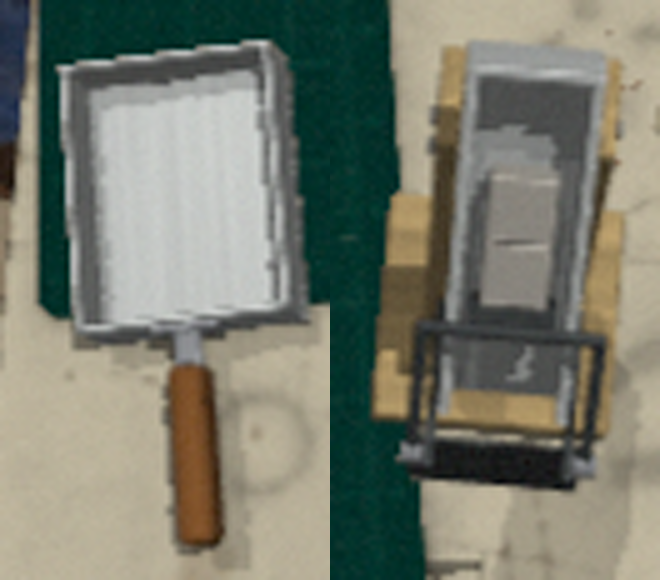

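View pics/c2.png

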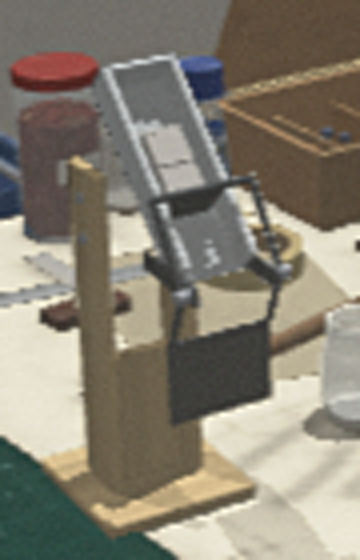

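The crops show the pan rim corners at (58,68), (272,42), (290,308) and (78,330), and the handle top running from (190,365) to (200,543). The paddle corners are visible in both views. Next I'll fit planar poses for the pan and the chute.

```bash
cat >> h.py <<'E'
from scipy.optimize import least_squares
def fit(obs,z,x0):
    P=lambda v,m:np.array([v[0]+np.cos(v[2])*m[0]-np.sin(v[2])*m[1],v[1]+np.sin(v[2])*m[0]+np.cos(v[2])*m[1],z+m[2]])
    f=lambda v:np.concatenate([proj(c,P(v,m))-uv for c,uv,m in obs])
    r=least_squares(f,x0,loss='soft_l1');return r.x,r.fun.reshape(-1,2).round(1)
T=lambda x,y,ox,oy:('top',np.array([ox+x/5-.4,oy+y/5-.4]))
S=lambda x,y:('scene',np.array([265+x/4-.4,160+y/4-.4]))
E
python3 - <<'E'
from h import *
p=[(58,68,.19,.05,.01),(272,42,.19,-.05,.01),(290,308,.06,-.05,.01),(78,330,.06,.05,.01),(190,365,.042,0,.013),(200,543,-.042,0,.013)]
print(fit([T(a,b,150,222)+((x,y,z),) for a,b,x,y,z in p],.035,[.3,.35,0]))
o=[S(172,345)+((-.012,.039,-.035),),S(270,318)+((-.012,-.039,-.035),),S(270,395)+((-.012,-.039,-.095),),S(172,423)+((-.012,.039,-.095),),
T(412-330,478,320,110)+((-.012,.039,-.095),),T(577-330,488,320,110)+((-.012,-.039,-.095),)]
print(fit(o,.21,[.45,-.05,0]))
for q in((405-330,440),(590-330,455)): print(at(*T(*q,320,110),.175))
E
```

```text
(array([0.46055458, 0.26933561, 0.1504743 ]), array([[ 0.6,  0. ],
       [-0.4, -0. ],
       [ 0.4,  0.3],
       [ 0.1,  1.3],
       [-0.7, -1. ],
       [-0. , -0.3]]))
(array([ 0.71468081, -0.10311707, -0.03217707]), array([[-0.5, -0.2],
       [ 0.5, -0.7],
       [ 0.9,  0. ],
       [ 0.4,  0.7],
       [-1.1, -0.1],
       [ 0. , -0.4]]))
[ 0.70288764 -0.06220655  0.175     ]
[ 0.69784952 -0.14252851  0.175     ]
```

```bash
cat >> h.py <<'E'
def yaw():
    w,x,y,z=get_state()['orientation'];return 2*np.arctan2(y,x)
def rel(*ts):
    s=get_state();a=yaw();a=(a+np.pi)%(2*np.pi)-np.pi
    print('t',s['clock'],'tcp',s['tcp_pos'].round(4),'yaw',round(a,4),'gap',s['finger_gap'],'F',s['wrist_force'].round(1))
    for x,y,z,b in ts:
        d=np.array([x,y,z])-s['tcp_pos']
        print([round(100*v,2) for v in(d[0]*np.cos(a)+d[1]*np.sin(a),d[0]*np.sin(a)-d[1]*np.cos(a),-d[2])],round(np.degrees(a-b),2))
E
python3 -c "
from h import *
rel((.38,-.35,.23,.15),(.47,0,.2,.15),(.4685,.2705,.12,.15))"
```

```text
t 0.5 tcp [ 0.1483 -0.5555  0.2313] yaw 0.2608 gap 0.08546787902738019 F [-0.2  0.2 -0.3]
[np.float64(27.69), np.float64(-13.88), np.float64(0.13)] 6.35
[np.float64(45.41), np.float64(-45.38), np.float64(3.13)] 6.35
[np.float64(52.24), np.float64(-71.55), np.float64(11.13)] 6.35
```

>>> play_rows --moves '[{"claw":8.5,"delta_pos":[5.5,-2.8,0],"twist":3},{"claw":8.5,"delta_pos":[11,-5.6,0],"twist":6.3},{"claw":8.5,"delta_pos":[16.5,-8.3,0],"twist":6.3},{"claw":8.5,"delta_pos":[22,-11.1,0],"twist":6.3},{"claw":8.5,"delta_pos":[27.7,-13.9,0],"twist":6.3},{"claw":8.5,"delta_pos":[30.7,-19.2,0.5],"twist":6.3},{"claw":8.5,"delta_pos":[33.6,-24.4,1],"twist":6.3},{"claw":8.5,"delta_pos":[36.6,-29.6,1.5],"twist":6.3},{"claw":8.5,"delta_pos":[39.5,-34.9,2],"twist":6.3},{"claw":8.5,"delta_pos":[42.5,-40.1,2.5],"twist":6.3},{"claw":8.5,"delta_pos":[45.4,-45.4,3.1],"twist":6.3},{"claw":8.5,"delta_pos":[46.8,-50.6,4],"twist":6.3}]'

```text
clock: 2.0
tcp_pos: [0.471, 0.056, 0.1915]
orientation: [0.0, 0.997, 0.076, 0.001]
wrist_force: [0.4, -0.4, 0.8]
finger_gap: 0.0847
```

```bash
python3 -c "
from h import *
rel((.4685,.2705,.12,.15))"
```

```text
t 2.0 tcp [0.471  0.056  0.1915] yaw 0.1514 gap 0.08473466812382047 F [ 0.4 -0.4  0.8]
[np.float64(2.98), np.float64(-21.24), np.float64(7.15)] 0.08
```

>>> play_rows --moves '[{"claw":8.5,"delta_pos":[0.8,-5.3,1.8],"twist":0},{"claw":8.5,"delta_pos":[1.5,-10.6,3.6],"twist":0},{"claw":8.5,"delta_pos":[2.3,-15.9,5.4],"twist":0},{"claw":8.5,"delta_pos":[3.0,-21.0,7.1],"twist":0},{"claw":8.5,"delta_pos":[3.0,-21.0,7.1],"twist":0},{"claw":8.5,"delta_pos":[3.0,-21.0,7.1],"twist":0}]'

```text
clock: 2.75
tcp_pos: [0.4815, 0.2101, 0.1203]
orientation: [-0.022, 0.993, 0.116, -0.004]
wrist_force: [0.1, 0.2, 0.4]
finger_gap: 0.0851
```

```bash
python3 -c "
from h import *
im=snap('scene','s1.png');im=im[320:440,150:290,::-1]
cv2.imwrite('pics/c3.png',cv2.resize(im,None,fx=4,fy=4))
print(proj('scene',[.4606,.2693,.048]))
rel((.4685,.2705,.014,.15))"
```

```text
[232.37660143 387.22590916]
t 2.8 tcp [0.4816 0.2102 0.1206] yaw 0.2334 gap 0.08502646490751539 F [-0.7  0.1  0.4]
[np.float64(0.12), np.float64(-6.17), np.float64(10.66)] 4.78
```

View pics/c3.png

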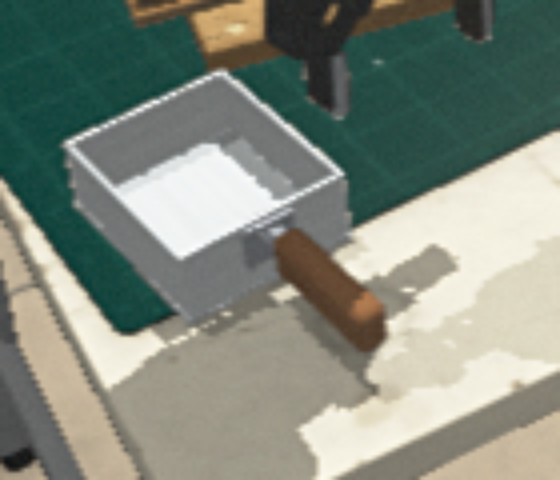

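The handle's middle is at about (232,390), which agrees with the projected (232,387). The arm stopped short, though, so I'll check the joints.

```bash
python3 -c "
from h import *
s=get_state();print(s['joint_pos'].round(3),s['qvel'].round(3),s['orientation'].round(4),s['tau'].round(1))"
```

```text
[ 0.232  0.277 -0.285  1.011  0.045  3.141] [-0.007 -0.013 -0.001  0.002 -0.005 -0.001] [-0.0224  0.9929  0.1164 -0.0034] [  0.  -43.2  27.2   0.1   0.1   0. ]
```

Joint 6 is at its limit, so I'll use the half-turned grasp instead.

>>> play_rows --moves '[{"claw":8.5,"delta_pos":[0,0,0],"twist":-10},{"claw":8.5,"delta_pos":[0,0,0],"twist":-20},{"claw":8.5,"delta_pos":[0,0,0],"twist":-30},{"claw":8.5,"delta_pos":[0,0,0],"twist":-40},{"claw":8.5,"delta_pos":[0,0,0],"twist":-50},{"claw":8.5,"delta_pos":[0,0,0],"twist":-60},{"claw":8.5,"delta_pos":[0,0,0],"twist":-70},{"claw":8.5,"delta_pos":[0,0,0],"twist":-80},{"claw":8.5,"delta_pos":[0,0,0],"twist":-90},{"claw":8.5,"delta_pos":[0,0,0],"twist":-90}]'

```text
clock: 4.05
tcp_pos: [0.4817, 0.2098, 0.121]
orientation: [-0.018, 0.621, 0.784, 0.014]
wrist_force: [-0.7, 1.1, -0.5]
finger_gap: 0.085
```

```bash
python3 -c "
from h import *
s=get_state();print(s['joint_pos'].round(3),s['orientation'].round(4))
rel((.4685,.2705,.12,.15+np.pi))"
```

```text
[ 0.232  0.275 -0.285  1.011  0.045  1.572] [-0.0179  0.6208  0.7836  0.0137]
t 4.05 tcp [0.4817 0.2098 0.121 ] yaw 1.8016 gap 0.08496911647822268 F [-0.7  1.1 -0.5]
[np.float64(6.21), np.float64(0.1), np.float64(0.1)] -85.37
```

```bash
cat >> h.py <<'E'
from scipy.spatial.transform import Rotation as Ro
def rel(*ts):
    s=get_state();q=s['orientation'];R=Ro.from_quat([q[1],q[2],q[3],q[0]]).as_matrix();a=np.arctan2(R[1,0],R[0,0])
    print('t',round(s['clock'],2),'tcp',s['tcp_pos'].round(4),'yaw',round(a,4),'gap',round(s['finger_gap'],4),'F',s['wrist_force'].round(1),'z',R[:,2].round(3),'j6',s['joint_pos'][5].round(2))
    for x,y,z,b in ts:
        print((100*R.T@(np.array([x,y,z])-s['tcp_pos'])).round(2).tolist(),round(np.degrees(a-b),2))
E
python3 -c "
from h import *
rel((.4685,.2705,.12,.15+np.pi))"
```

```text
t 4.05 tcp [0.4817 0.2098 0.121 ] yaw 1.8016 gap 0.085 F [-0.7  1.1 -0.5] z [-0.011  0.044 -0.999] j6 1.57
[6.2, 0.1, 0.38] -85.37
```

>>> play_rows --moves '[{"claw":8.5,"delta_pos":[3,0.1,0.2],"twist":-10},{"claw":8.5,"delta_pos":[6.2,0.1,0.4],"twist":-20},{"claw":8.5,"delta_pos":[6.2,0.1,0.4],"twist":-30},{"claw":8.5,"delta_pos":[6.2,0.1,0.4],"twist":-40},{"claw":8.5,"delta_pos":[6.2,0.1,0.4],"twist":-50},{"claw":8.5,"delta_pos":[6.2,0.1,0.4],"twist":-60},{"claw":8.5,"delta_pos":[6.2,0.1,0.4],"twist":-70},{"claw":8.5,"delta_pos":[6.2,0.1,0.4],"twist":-80},{"claw":8.5,"delta_pos":[6.2,0.1,0.4],"twist":-85.4},{"claw":8.5,"delta_pos":[6.2,0.1,0.4],"twist":-85.4}]'

```text
clock: 5.3
tcp_pos: [0.4681, 0.2708, 0.1195]
orientation: [-0.004, -0.075, 0.997, 0.022]
wrist_force: [-0.5, 0.3, -0.2]
finger_gap: 0.0848
```

```bash
python3 -c "
from h import *
rel((.4685,.2705,.06,.15+np.pi),(.4685,.2705,.015,.15+np.pi))"
```

```text
t 5.3 tcp [0.4681 0.2708 0.1195] yaw -2.9921 gap 0.0848 F [-0.5  0.3 -0.2] z [-0.012  0.044 -0.999] j6 0.2
[-0.07, -0.3, 5.94] -360.03
[-0.09, -0.5, 10.43] -360.03
```

>>> play_rows --force 70 --moves '[{"claw":8.5,"delta_pos":[0,-0.15,3],"twist":0},{"claw":8.5,"delta_pos":[-0.1,-0.3,6],"twist":0},{"claw":8.5,"delta_pos":[-0.1,-0.4,8.5],"twist":0},{"claw":8.5,"delta_pos":[-0.1,-0.5,10.4],"twist":0},{"claw":8.5,"delta_pos":[-0.1,-0.5,10.4],"twist":0},{"claw":5,"delta_pos":[-0.1,-0.5,10.4],"twist":0},{"claw":3,"delta_pos":[-0.1,-0.5,10.4],"twist":0},{"claw":1.2,"delta_pos":[-0.1,-0.5,10.4],"twist":0},{"claw":1.2,"delta_pos":[-0.1,-0.5,10.4],"twist":0},{"claw":1.2,"delta_pos":[-0.1,-0.5,10.4],"twist":0},{"claw":1.2,"delta_pos":[-0.1,-0.5,10.4],"twist":0},{"claw":1.2,"delta_pos":[-0.1,-0.5,10.4],"twist":0}]'

```text
clock: 6.8
tcp_pos: [0.4689, 0.271, 0.016]
orientation: [-0.004, -0.077, 0.997, 0.022]
wrist_force: [-1.6, -0.4, 5.6]
finger_gap: 0.0172
```

```bash
python3 -c "
from h import *
rel((.4685,.2705,.135,.15+np.pi))"
```

```text
t 6.8 tcp [0.4689 0.271  0.016 ] yaw -2.9878 gap 0.0172 F [-1.6 -0.4  5.6] z [-0.011  0.044 -0.999] j6 0.2
[0.09, 0.49, -11.89] -359.78
```

>>> play_rows --moves '[{"claw":1.2,"delta_pos":[0,0.1,-1],"twist":0},{"claw":1.2,"delta_pos":[0,0.1,-3],"twist":0},{"claw":1.2,"delta_pos":[0,0.2,-5],"twist":0},{"claw":1.2,"delta_pos":[0,0.3,-7],"twist":0},{"claw":1.2,"delta_pos":[0,0.4,-9],"twist":0},{"claw":1.2,"delta_pos":[0,0.5,-11],"twist":0},{"claw":1.2,"delta_pos":[0.1,0.5,-11.9],"twist":0},{"claw":1.2,"delta_pos":[0.1,0.5,-11.9],"twist":0},{"claw":1.2,"delta_pos":[0.1,0.5,-11.9],"twist":0}]'

```text
clock: 7.92
tcp_pos: [0.4674, 0.2702, 0.1332]
orientation: [-0.005, -0.077, 0.997, 0.022]
wrist_force: [-0.8, -0.6, -1.3]
finger_gap: 0.0172
```

```bash
python3 -c "
from h import *
c=np.cos(-.032);s_=np.sin(-.032)
# grip = tcp offset +8mm ahead of pan_grip; standoff 60mm
o=np.array([.7027,-.1027])
p=o-(.190-.008+.06)*np.array([c,s_]);print(p)
rel((p[0],p[1],.135,-.032+np.pi))"
```

```text
[ 0.46082389 -0.09495732]
t 7.92 tcp [0.4674 0.2702 0.1332] yaw -2.9877 gap 0.0172 F [-0.8 -0.6 -1.3] z [-0.014  0.043 -0.999] j6 0.2
[6.25, -35.95, -1.74] -349.35
```

>>> play_rows --moves '[{"claw":1.2,"delta_pos":[0.5,-3,-0.2],"twist":1},{"claw":1.2,"delta_pos":[1.2,-7,-0.4],"twist":2},{"claw":1.2,"delta_pos":[1.9,-11,-0.6],"twist":3.2},{"claw":1.2,"delta_pos":[2.6,-15,-0.8],"twist":4.4},{"claw":1.2,"delta_pos":[3.3,-19,-1.0],"twist":5.6},{"claw":1.2,"delta_pos":[4.0,-23,-1.2],"twist":6.8},{"claw":1.2,"delta_pos":[4.7,-27,-1.4],"twist":8},{"claw":1.2,"delta_pos":[5.4,-31,-1.6],"twist":9.2},{"claw":1.2,"delta_pos":[6.0,-34,-1.7],"twist":10.2},{"claw":1.2,"delta_pos":[6.25,-35.95,-1.75],"twist":10.65},{"claw":1.2,"delta_pos":[6.25,-35.95,-1.75],"twist":10.65},{"claw":1.2,"delta_pos":[6.25,-35.95,-1.75],"twist":10.65}]'

```text
clock: 9.43
tcp_pos: [0.4608, -0.0942, 0.1351]
orientation: [-0.007, 0.016, 1.0, 0.022]
wrist_force: [0.0, -0.1, -0.8]
finger_gap: 0.0173
```

```bash
python3 -c "
from h import *
a=snap('top','t2.png');b=snap('scene','s2.png')
r=lambda im,x,y,w,h,k:cv2.resize(im[y:y+h,x:x+w],None,fx=k,fy=k,interpolation=cv2.INTER_CUBIC)
cv2.imwrite('pics/c4.png',np.hstack([r(a,310,110,80,180,3.3),r(b,230,160,150,180,3.3)])[:,:,::-1])
rel()
# predicted pan rim corners
s=get_state()['tcp_pos'];R=np.array([[np.cos(-.032),-np.sin(-.032)],[np.sin(-.032),np.cos(-.032)]])
for x,y in((.052,.05),(.052,-.05),(.182,.05),(.182,-.05)):
    p=np.r_[s[:2]+R@[x,y],.165];u,v=proj('top',p),proj('scene',p);print(((u-[310,110])*3.3).round(),((v-[230,160])*3.3+[264,0]).round())
"
```

```text
t 9.53 tcp [ 0.4611 -0.0939  0.1354] yaw 3.1109 gap 0.017 F [ 0.  -0.6 -1.2] z [-0.013  0.044 -0.999] j6 -0.36
[ 50. 575.] [639. 399.]
[206. 583.] [754. 360.]
[ 60. 378.] [544. 327.]
[213. 386.] [654. 294.]
```

View pics/c4.png

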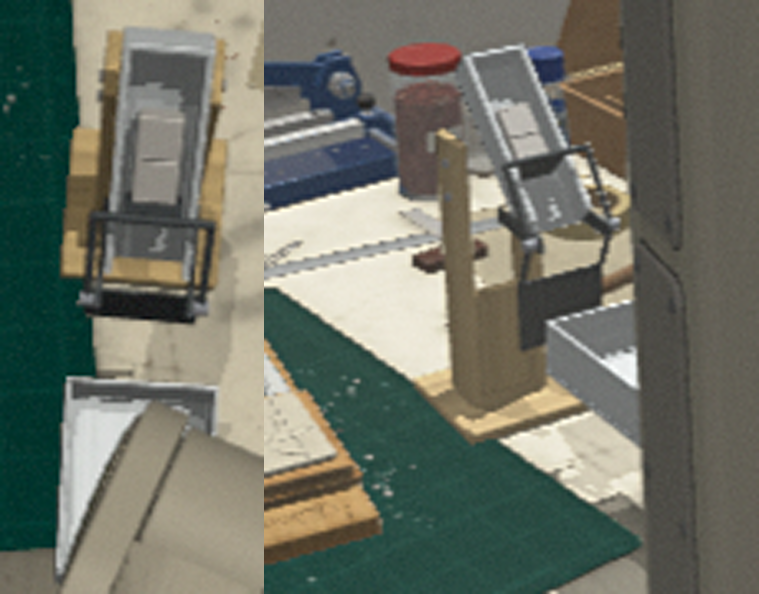

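The front rim corners are at (65,378) and (217,388), about 3 mm from the prediction, and the pan is centred on the paddle (centre column about 143). Next I'll approach and push.

>>> play_rows --moves '[{"claw":1.2,"delta_pos":[-1,0,0],"twist":0},{"claw":1.2,"delta_pos":[-2.5,0,0],"twist":0},{"claw":1.2,"delta_pos":[-4,0,-0.1],"twist":0},{"claw":1.2,"delta_pos":[-5,0,-0.1],"twist":0},{"claw":1.2,"delta_pos":[-6,0,-0.1],"twist":0},{"claw":1.2,"delta_pos":[-7,0,-0.1],"twist":0},{"claw":1.2,"delta_pos":[-8,0,-0.1],"twist":0},{"claw":1.2,"delta_pos":[-8.8,0,-0.1],"twist":0},{"claw":1.2,"delta_pos":[-9.3,0,-0.1],"twist":0},{"claw":1.2,"delta_pos":[-9.3,0,-0.1],"twist":0},{"claw":1.2,"delta_pos":[-9.3,0,-0.1],"twist":0},{"claw":1.2,"delta_pos":[-9.3,0,-0.1],"twist":0}]'

```text
clock: 11.02
tcp_pos: [0.5542, -0.0977, 0.1354]
orientation: [-0.007, 0.016, 1.0, 0.022]
wrist_force: [-1.0, -0.8, -4.2]
finger_gap: 0.0173
```

```bash
python3 -c "
from h import *
a=snap('top','t3.png');b=snap('scene','s3.png')
r=lambda im,x,y,w,h,k:cv2.resize(im[y:y+h,x:x+w],None,fx=k,fy=k,interpolation=cv2.INTER_CUBIC)
cv2.imwrite('pics/c5.png',np.hstack([r(a,310,110,80,180,3.3),r(b,230,160,150,180,3.3)])[:,:,::-1])
rel()
"
```

```text
t 11.12 tcp [ 0.5542 -0.0977  0.1355] yaw 3.1098 gap 0.0176 F [-1.4 -0.5 -4. ] z [-0.012  0.044 -0.999] j6 -0.31
```

View pics/c5.png

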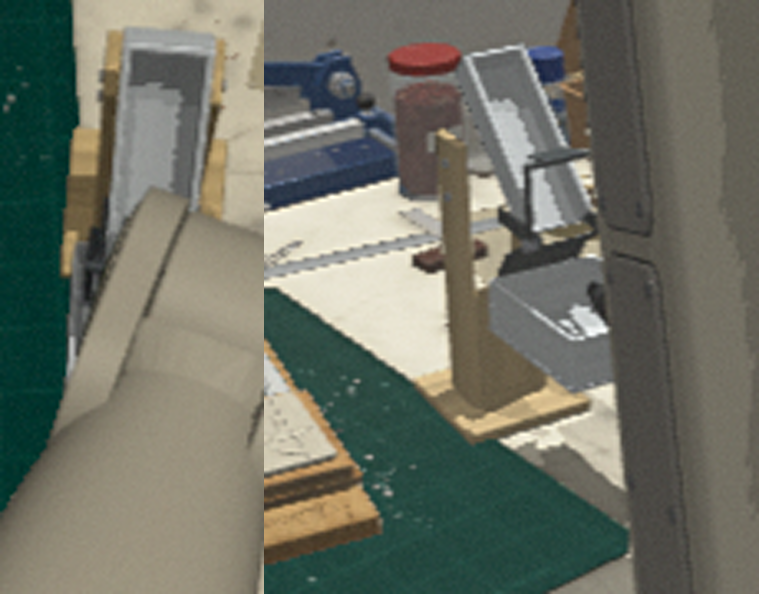

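The tiles have left the chute. I'll hold briefly, then draw the pan back along the chute axis.

>>> play_rows --moves '[{"claw":1.2,"delta_pos":[0,0,0],"twist":0},{"claw":1.2,"delta_pos":[0,0,0],"twist":0},{"claw":1.2,"delta_pos":[0,0,0],"twist":0},{"claw":1.2,"delta_pos":[0.5,0,0],"twist":0},{"claw":1.2,"delta_pos":[1.5,0,0],"twist":0},{"claw":1.2,"delta_pos":[3,0,0],"twist":0},{"claw":1.2,"delta_pos":[4.5,0,0],"twist":0},{"claw":1.2,"delta_pos":[6,0,0.1],"twist":0},{"claw":1.2,"delta_pos":[7.5,0,0.1],"twist":0},{"claw":1.2,"delta_pos":[8.8,0,0.1],"twist":0},{"claw":1.2,"delta_pos":[9.5,0,0.1],"twist":0},{"claw":1.2,"delta_pos":[9.5,0,0.1],"twist":0}]'

```text
clock: 12.62
tcp_pos: [0.4592, -0.0948, 0.1359]
orientation: [-0.006, 0.016, 1.0, 0.022]
wrist_force: [-0.9, 0.3, -1.6]
finger_gap: 0.017
```

```bash
python3 -c "
from h import *
a=snap('top','t4.png');b=snap('scene','s4.png')
for c in('top','scene'): print([(np.round(d['extent']),round(d['conf'],2)) for d in spotter.spot_in(c,'tile_a')[:4]])
s=get_state()['tcp_pos']
rel((s[0],s[1],.03,3.11),(s[0],s[1],.017,3.11))
"
```

```text
[]
[]
t 12.82 tcp [ 0.4599 -0.0949  0.1357] yaw 3.1099 gap 0.0174 F [-0.2  0.1 -2.2] z [-0.012  0.043 -0.999] j6 -0.37
[-0.14, -0.46, 10.56] -0.01
[-0.16, -0.51, 11.86] -0.01
```

>>> play_rows --moves '[{"claw":1.2,"delta_pos":[0,-0.1,1],"twist":0},{"claw":1.2,"delta_pos":[0,-0.1,2.5],"twist":0},{"claw":1.2,"delta_pos":[-0.1,-0.2,4.5],"twist":0},{"claw":1.2,"delta_pos":[-0.1,-0.3,6.5],"twist":0},{"claw":1.2,"delta_pos":[-0.1,-0.4,8.5],"twist":0},{"claw":1.2,"delta_pos":[-0.1,-0.45,10],"twist":0},{"claw":1.2,"delta_pos":[-0.15,-0.5,10.8],"twist":0},{"claw":1.2,"delta_pos":[-0.15,-0.5,11.3],"twist":0},{"claw":1.2,"delta_pos":[-0.15,-0.5,11.5],"twist":0},{"claw":1.2,"delta_pos":[-0.15,-0.5,11.5],"twist":0}]'

```text
clock: 14.08
tcp_pos: [0.4596, -0.0948, 0.0208]
orientation: [-0.006, 0.016, 1.0, 0.022]
wrist_force: [0.1, -0.6, -2.6]
finger_gap: 0.0171
```

No contact yet, so I'll lower it a few more millimetres.

>>> play_rows --moves '[{"claw":1.2,"delta_pos":[0,0,0.1],"twist":0},{"claw":1.2,"delta_pos":[0,0,0.2],"twist":0},{"claw":1.2,"delta_pos":[0,0,0.3],"twist":0},{"claw":1.2,"delta_pos":[0,0,0.3],"twist":0}]'

```text
clock: 14.58
tcp_pos: [0.4592, -0.0946, 0.0176]
orientation: [-0.007, 0.016, 1.0, 0.022]
wrist_force: [0.1, -0.3, -2.2]
finger_gap: 0.0172
```

>>> play_rows --moves '[{"claw":1.2,"delta_pos":[0,0,0.1],"twist":0},{"claw":1.2,"delta_pos":[0,0,0.15],"twist":0},{"claw":1.2,"delta_pos":[0,0,0.15],"twist":0}]'

```text
clock: 14.95
tcp_pos: [0.4593, -0.0945, 0.0161]
orientation: [-0.007, 0.016, 1.0, 0.022]
wrist_force: [0.7, 0.8, -2.2]
finger_gap: 0.0172
```

>>> play_rows --moves '[{"claw":1.2,"delta_pos":[0,0,0.1],"twist":0},{"claw":1.2,"delta_pos":[0,0,0.2],"twist":0},{"claw":1.2,"delta_pos":[0,0,0.2],"twist":0}]'

```text
clock: 15.32
tcp_pos: [0.4593, -0.0946, 0.0146]
orientation: [-0.006, 0.016, 1.0, 0.022]
wrist_force: [-3.1, -0.4, 4.7]
finger_gap: 0.017
```

Contact made. Now I'll release and rise.

>>> play_rows --moves '[{"claw":2.2,"delta_pos":[0,0,0],"twist":0},{"claw":3,"delta_pos":[0,0,0],"twist":0},{"claw":5,"delta_pos":[0,0,0],"twist":0},{"claw":7,"delta_pos":[0,0,0],"twist":0},{"claw":7,"delta_pos":[0,0,0],"twist":0},{"claw":7,"delta_pos":[0,0,-1],"twist":0},{"claw":7,"delta_pos":[0,0,-4],"twist":0},{"claw":7,"delta_pos":[0,0,-8],"twist":0},{"claw":7,"delta_pos":[0,0,-13],"twist":0},{"claw":7,"delta_pos":[0,0,-18],"twist":0},{"claw":7,"delta_pos":[0,0,-20],"twist":0},{"claw":7,"delta_pos":[0,0,-20],"twist":0}]'

```text
clock: 16.82
tcp_pos: [0.4629, -0.1037, 0.2162]
orientation: [-0.004, 0.016, 1.0, 0.021]
wrist_force: [1.0, -0.0, -0.7]
finger_gap: 0.0696
```

>>> play_rows --moves '[{"claw":7,"delta_pos":[0.5,4,0],"twist":0},{"claw":7,"delta_pos":[1,9,0],"twist":0},{"claw":7,"delta_pos":[1.5,14,0],"twist":0},{"claw":7,"delta_pos":[2,19,0],"twist":0},{"claw":7,"delta_pos":[2.5,24,0],"twist":0},{"claw":7,"delta_pos":[3,28,0],"twist":0},{"claw":7,"delta_pos":[3,30,0],"twist":0},{"claw":7,"delta_pos":[3,30,0],"twist":0},{"claw":7,"delta_pos":[3,30,0],"twist":0}]'

```text
clock: 17.95
tcp_pos: [0.4408, 0.1968, 0.2263]
orientation: [-0.007, 0.016, 1.0, 0.021]
wrist_force: [-0.1, 0.0, 0.2]
finger_gap: 0.0703
```

```bash
python3 -c "
from h import *
a=snap('top','t5.png');b=snap('scene','s5.png')
for q in('tile_a','pan_grip'):
  for c in('top','scene'):
    print(q,c,[(np.round(d['extent']),round(d['conf'],2)) for d in spotter.spot_in(c,q)[:4]])
r=lambda im,x,y,w,h,k:cv2.resize(im[y:y+h,x:x+w],None,fx=k,fy=k,interpolation=cv2.INTER_CUBIC)
cv2.imwrite('pics/c6.png',np.hstack([r(a,310,110,90,200,2.9),r(b,250,160,180,200,2.9)])[:,:,::-1])
rel()
"
```

```text
tile_a top [(array([345., 284., 359., 294.]), 0.42)]
tile_a scene []
pan_grip top [(array([326., 237., 372., 338.]), 0.75)]
pan_grip scene [(array([320., 290., 374., 339.]), 0.84)]
t 18.25 tcp [0.4416 0.1967 0.2273] yaw 3.1086 gap 0.0701 F [0.1 0.1 0.4] z [-0.012  0.044 -0.999] j6 0.26
```

View pics/c6.png

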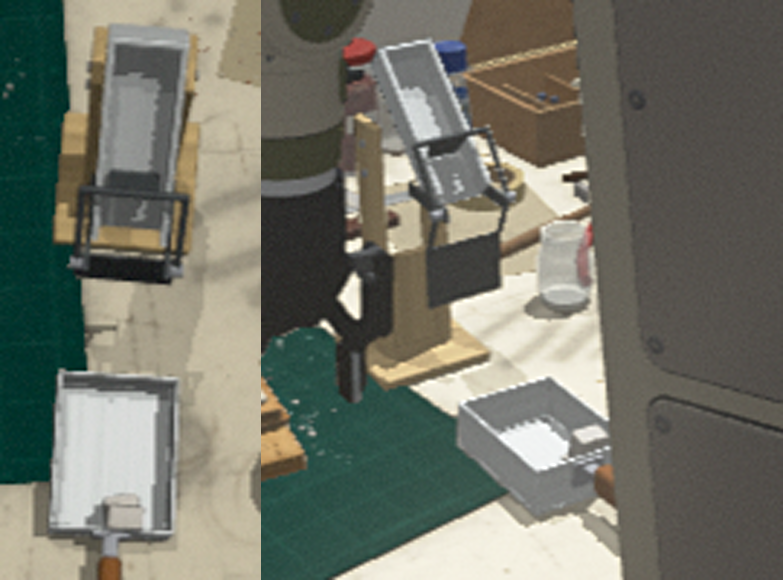

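The pan stands flat with one tile clearly visible at (123,512) in the crop. I'll zoom in to find the second, which may be stacked.

```bash
python3 -c "
from h import *
a=cv2.imread('pics/t5.png');b=cv2.imread('pics/s5.png')
r=lambda im,x,y,w,h,k:cv2.resize(im[y:y+h,x:x+w],None,fx=k,fy=k,interpolation=cv2.INTER_CUBIC)
cv2.imwrite('pics/c7.png',np.hstack([r(a,325,270,50,60,8),r(b,425-10,290,50,60,8)]) if 0 else np.hstack([r(a,325,265,45,50,9),r(b,340,290,40,50,9)]))"
```

```text
(no output)
```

View pics/c7.png

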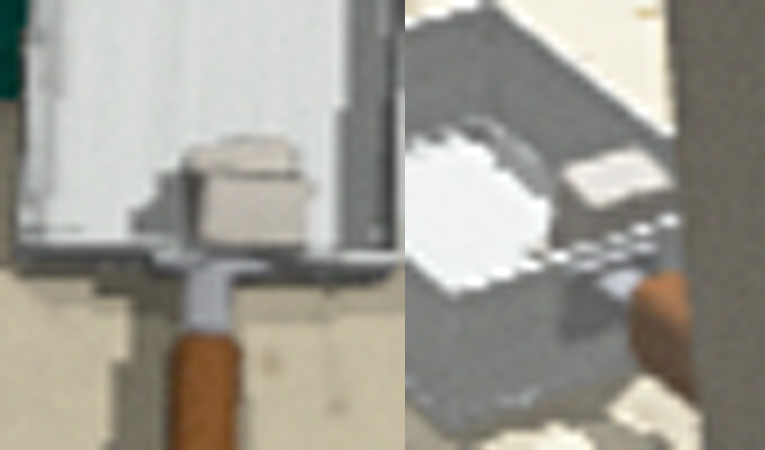

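```bash
python3 -c "
from h import *
for z in(.021,.039,.03): print(z,at('top',(352.6,287.9),z),at('scene',(363,309.3),z))
print(at('top',(351.5,282.5),.021))
rel()"
```

```text
0.021 [ 0.52754138 -0.11081802  0.021     ] [ 0.56878708 -0.14423193  0.021     ]
0.039 [ 0.52509766 -0.10995274  0.039     ] [ 0.54695836 -0.1274863   0.039     ]
0.03 [ 0.52631952 -0.11038538  0.03      ] [ 0.55787272 -0.13585911  0.03      ]
[ 0.54045054 -0.10805083  0.021     ]
t 18.25 tcp [0.4416 0.1967 0.2273] yaw 3.1086 gap 0.0701 F [0.1 0.1 0.4] z [-0.012  0.044 -0.999] j6 0.26
```

Both views triangulate the visible tile top to about 0.05 m. That is too high for a single tile on the pan floor (0.021 m), so the two tiles are stacked inside the pan, with the lower one's edge showing in the top view. I'm handing in.

```bash
python3 -c "
from h import *
a=imaging.read_camera('top').astype(int);b=cv2.imread('pics/t5.png')[:,:,::-1].astype(int)
print(abs(a-b)[230:340,320:380].max());print(env.hand_in())"
```

```text
16
the job is handed in; nothing more can be done
None
```

I handed the job in after about 18 s. Both tiles appear to be in the pan, which stands released and level on the bench in front of the chute. The hand-in reported no verdict.

I gripped the pan by its handle, lifted it and carried it to the chute. I pushed the paddle about 33 mm, and both tiles left the trough. Then I drew the pan straight back, set it down, let go and moved the gripper well clear.

**What the last checks showed:**
- **Chute and pan:** the chute is empty and its gate has shut. The pan looks upright, and I saw no tiles on the bench.
- **At rest:** two top pictures of the pan differed only by about noise level (at most 16 grey levels), so nothing was moving.
- **Gripper:** it is open at 70 mm, far from the pan, with a wrist force of about 0.

**What failed or is less certain:**
- **First approach:** it ran into the joint 6 limit and left the tool tilted by about 2.6°. I switched to the half-turned grasp, and the pan was probably carried with a slight roll.
- **Tile count:** the spotter found only one tile (confidence 0.42). I infer the second from two things:
  - the edge of another tile shows beneath it;
  - the visible tile top triangulates to about 0.05 m, against 0.021 m for a single tile lying flat, so they seem to be stacked against the rear wall.

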